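Comb the cut rods into the grooved tray

ROBOT

A 6-joint arm with a two-finger parallel gripper is mounted at the origin on the work surface. World frame = base frame: x ahead of the robot, y to its left, z up, the work surface at z = 0. Lengths are in mm, angles in rad, forces in N, time in s.
With the tool pointing down it reaches from about 400 to 925 mm from the base axis. Payload 12.5 kg.
Tool frame: the origin (TCP) lies between the finger pads; the fingertips stand 25 mm ahead of it and the grasp point (between the pads) lies 6 mm ahead of it; z points along the fingers, y is the line along which they close (so a half turn about z gives the same grasp; the last joint's range is limited). The gripper opens to 95 mm and grips with 3 to 60 N. Pads are 20 mm wide; open, the fingers measure 119 mm over their backs; the gripper's body (75 mm by 180 mm) begins 59 mm behind the grasp point.
Start: joints at [-1.373, 0.491, 1.559, -0, 1.092, -0.106], TCP at [186.99, -596.388, 239.661] pointing down, gripper open.
Joint ranges: [-3.1, 3.1], [-0.84, 2.19], [0.05, 2.79], [-1.13, 4.28], [0.06, 2.93], [-2.69, 2.69]. Speed limits (rad/s): [2.22, 2.22, 2.79, 3.14, 3.14, 3.14].

INTERFACE

Orientations are given as [roll, pitch, yaw] about the fixed x, y, z axes, in that order (R = Rz(yaw) Ry(pitch) Rx(roll)).
In Python, from cell import state, read_camera, job_done, cut_out gives the robot as it stands. The module is installed in compiled form; this text tells all that it offers.
- The arm moves only by the tool jog_arm, never from a script. Its argument "motion" is a list of rows, each a list of 2 entries, a list of its own where there are three numbers: the shift along the tool's x, y, z in mm, then the turn about the tool's z in rad. A call has 1 to 5 rows; each row is the pose to reach, as a shift and turn from the pose commanded when the call began, along the tool's axes at that moment; what a row does not reach only later rows make up. A row lasts 1/10 s, in which the tool goes at most 50 mm and 8.59 degrees, less where a joint would pass 70% of its speed; a pose out of reach is approached as far as the arm can. A call with a gripper value outside its range is refused whole. "grip" is the closure, from 0 (fully open) to 1 (shut), set as the call begins (left out, the last holds). The fingers move at their own pace and stop on an object; the grip force is fixed at half the most. Time passes only in rows, so rows that repeat a pose let the fingers close. It gives the time, the measured TCP pose, the force, the opening and the grip force at its end, in the units of the state.
- state(): the state, without advancing time (a new reading comes with each control period).
- read_camera(name): name is "scene" or "top"; returns a dict with "img" (400x640x3 uint8, blue, green, red), "vertical_fov" (degrees; the focal length in pixels is half the picture's height over the tangent of half this angle, whatever the lens; pixels are square), "cx", "cy" (the principal point, pixels), "k1" (the pictures are not rectified: a ray, as slopes to the right and down, at radius r is drawn at 1 + k1 r^2 times it, then the intrinsics apply), "extrinsics" (4x4, takes a point from camera to world coordinates). Camera axes: x right, y up, looking along -z (the intrinsics and any distortion apply to the point x, -y, -z); pixel columns grow to the right and rows downward; lengths in mm; the calibration is good to about 2 mm. A picture is of the moment at which its call begins. There is no depth.
- job_done(): hands the job in; it is judged then, once.
Trained networks look in a picture, given as the dict that the camera call returned (one of the last four; its "shot" number tells which), for a name from the list of things; names that differ only in an ending like _2 or _b are one class to them, and where a whole thing is asked for, a point or a joint stands for the part that bears it (a point fixed in the world has none). Each returns a list of dicts, best first, with "p" (0 to 1); they miss things now and then, are a little off and sometimes report something else, mostly with a low value. They report only what shows in the picture. A call takes as long as a camera call. They do not tell look-alikes from the thing itself.
- cut_out(name, picture): "region" (400x640 bool, what is visible of it) and "box" ([left, top, right, bottom] in pixels, round what is visible of it).
The state is a dict: "t": time; "joints": joint angles; "qvel": joint speeds; "tau": joint torques, N m; "eef_pos": TCP position; "tcp_rot": TCP orientation; "ft_force": force on the tool from outside, world axes, zero at the start; "moment": the same for the moment, N m; "opening": opening from 0.0 (shut) to 1.0 (fully open); "grip_force": force on a finger pad.
Only numpy, scipy, OpenCV 4.12 (cv2) and the standard library are available. Lean on these libraries where they do the work, as an engineer would, in place of code of your own. Each camera call takes 0.05 s, during which the arm holds its last target. There are 200 camera calls.

TASK

Take the rake from its wooden rack, lower it gently until it rests on the ribs of the grooved tray, and comb the four askew rods with it until every rod lies settled in a groove, parallel to the grooves. Do not press hard on the tray, leave the rods to the rake (no fingers on them), and do not disturb the glue bottle, tape measure or steel angle. Then stand the rake back on its rack, let it go and move away.

Things in the scene. Friction and masses are not known exactly. Their poses are not given: they have to be found in the camera images.
- tray: Green fixed tray, outside 172 (x) by 376 mm (y), walls 6 mm thick. Origin: tray centre, 0 to 20 mm above the bench (tray height differs each time). Its floor has 14 grooves along its x, 160 mm long, 10 mm deep, 16 mm wide at the top and 8 at the bottom, at 26 mm pitch along y (middles at y = -169, -143 ... 169 mm), flat steel ribs between. Above the origin: groove bottoms 12, rib tops 22, wall tops 40 mm.
- tray_top (a point): Middle of the tray at rib-top height. A settled rod has its axis 5 mm below this and its top level with the ribs, so a rake resting on the ribs passes over it; a rod lying across the ribs has its axis 5 mm above. Pushed along the tray's y by the row of teeth, a rod turns parallel to the grooves and drops into the next free groove; that may take several strokes.
- tray_end (a point): Rib-height point at the middle of the tray's +y end, 160 mm from the tray's centre; its mirror point is at the -y end. The rake can be set down at either: at the start no rod reaches nearer than 50 mm to the end walls (inner faces at y = -182 and +182 mm). Rods crowd and jam if many are driven together or against a wall: comb from each end towards the middle, and again where needed.
- rod1: Brass rod, 10 mm diameter, 100 mm long, loose, oiled, about 66 g. Origin: its middle, on its axis; x runs along the rod. At the start it lies across the ribs, 0.55 to 0.8 rad off the grooves.
- rod2: Brass rod, 10 mm diameter, 100 mm long, loose, oiled, about 66 g. Origin: its middle, on its axis; x runs along the rod. At the start it lies across the ribs, 0.55 to 0.8 rad off the grooves.
- rod3: Brass rod, 10 mm diameter, 100 mm long, loose, oiled, about 66 g. Origin: its middle, on its axis; x runs along the rod. At the start it lies across the ribs, 0.55 to 0.8 rad off the grooves.
- rod4: Brass rod, 10 mm diameter, 100 mm long, loose, oiled, about 66 g. Origin: its middle, on its axis; x runs along the rod. At the start it lies across the ribs, 0.55 to 0.8 rad off the grooves.
- rake: Rake, about 300 g: red bar 220 (x) by 26 (y) by 16 mm (z), origin at the centre of the bar's underside, z up. Seven steel teeth, 8 mm diameter with flat ends, hang from the bar in one row along x at 16 mm pitch (-48 to 48 mm), tips 39 mm below the origin. It combs moving along its y, its x along the tray's grooves.
- rake_tips (a point): Middle of the row of tooth tips, 39 mm below the rake's origin. At x = -66 and +66 mm of the rake a steel runner, 6 mm wide and 32 mm long (y), ends 1 mm below the tips: it bridges the grooves, so the lowered rake rests on the ribs wherever it is set down and the teeth pass 1 mm above the ribs.
- rake_grip (a point): On the rake's wooden block handle, 56 mm above the rake's origin: grip here from above, across y. The handle measures 40 (x) by 26 mm (y), on the middle of the bar, its top 78 mm above the rake's origin.
- rack: Fixed plywood rack for the rake; origin at the centre of its underside, on the bench. Two posts at x = -97 and +97 mm, each 30 mm (x) by 50 mm (y), their tops 60 mm above the bench. The rake stands with the ends of its bar on the post tops, teeth hanging between the posts, its x along the rack's x and its origin 60 mm above the rack's origin. The rack may be on either side of the tray.
- glue: Yellow glue bottle, 60 mm diameter, 160 mm high, standing on the bench on the other side of the tray from the rack; origin at the centre of its base. Leave it alone.
- tape: Black tape measure with red disc, 70 by 65 by 36 mm, origin at the centre of its underside, beyond the tray. Leave it alone.
- angle: Dark steel angle offcut, 40 by 160 mm, 40 mm high, origin at the centre of its underside, beyond the tray. Leave it alone.
Mind the look-alikes: they are no part of the job. What is shaped like the rake but pink is not meant.

How it is judged (in metres and radians):
On the way, in this order (a step that is already met when the one before it is completed fails the run):
1. the rake is lifted clear of its rack (z of rake in the frame of rack above 0.085 m), for 0.1 s.
2. the rake rests on the tray's ribs (over 0.5 N), rake upright within 0.2 rad (contact force between rake and tray above 0.5 N and angle between rake's own z axis and vertical below 0.2 rad and horizontal distance between rake and tray below 0.2 m), for 0.1 s.
3. all four rods lie settled in grooves (z of rod1 in the frame of tray between 0.014 and 0.0195 m and angle between the x axis of each of rod1, rod2, rod3, rod4 and the x axis of tray, either way round below 0.1 rad and x of rod1 in the frame of tray between -0.03 and 0.03 m and y of rod1 in the frame of tray between -0.182 and 0.182 m and z of rod2 in the frame of tray between 0.014 and 0.0195 m and x of rod2 in the frame of tray between -0.03 and 0.03 m and y of rod2 in the frame of tray between -0.182 and 0.182 m and z of rod3 in the frame of tray between 0.014 and 0.0195 m and x of rod3 in the frame of tray between -0.03 and 0.03 m and y of rod3 in the frame of tray between -0.182 and 0.182 m and z of rod4 in the frame of tray between 0.014 and 0.0195 m and x of rod4 in the frame of tray between -0.03 and 0.03 m and y of rod4 in the frame of tray between -0.182 and 0.182 m), for 0.2 s.
At the end, for the whole second after the job is handed in: Each rod at rest in a groove: axis 14 to 19.5 mm above the tray's origin, within 0.1 rad of the grooves, middle within 30 mm of theirs; the rake at rest on the rack: origin 56 to 64 mm above the rack's, within 35 mm of its middle, upright within 0.1 rad (all of step 3 and linear speed of each of rod1, rod2, rod3, rod4, rake below 0.02 m/s and z of rake in the frame of rack between 0.056 and 0.064 m and angle between rake's own z axis and vertical below 0.1 rad and horizontal distance between rake and rack below 0.035 m); the robot touches nothing.
It fails at once if the rake is pressed on the tray with more than 60 N (contact force between rake and tray above 60 N).
It fails at once if the fingers touch a rod (contact force between the fingers and rod1 above 0.5 N or contact force between the fingers and rod2 above 0.5 N or contact force between the fingers and rod3 above 0.5 N or contact force between the fingers and rod4 above 0.5 N).
It fails at once if the glue is moved by more than 30 mm (distance of glue from where it was at the start of the episode above 0.03 m).
It fails at once if the tape is moved by more than 30 mm (distance of tape from where it was at the start of the episode above 0.03 m).
It fails at once if the angle is moved by more than 30 mm (distance of angle from where it was at the start of the episode above 0.03 m).
It also fails if it takes over 72 s, if anything falls off the work surface, if the arm or the gripper's body presses on something with over 40 N, if the wrist force passes 120 N, or if a joint passes its speed limit or range.

## Working session

There is one attempt and no reset: what is moved stays moved. The work goes in short steps, Python scripts to look and compute and a tool call to move; the robot and the scene stay as the last step left them, time stands still between calls to the robot, and variables do not carry over. Pictures are saved under pics/ and viewed, at most 13 in all, crops included, and the job is handed in when it is done.

Besides the shell and the picture viewer there is one more tool, called as name([rows], argument=value, ...), one row to a line, values as JSON. jog_arm: Moves the arm, as the interface text tells. Its arguments: {"type":"object","properties":{"motion":{"type":"array"},"grip":{"type":"number"}},"required":["motion"]}

```bash
mkdir -p pics
cat > h.py <<'E'
import numpy as np, cv2
from cell import state, read_camera, job_done, cut_out
def K(p):
    f=p["img"].shape[0]/2/np.tan(np.radians(p["vertical_fov"])/2); return f
def ray(p,u,v):
    f=K(p); d=np.array([(u-p["cx"])/f,(v-p["cy"])/f]); s=d.copy()
    for _ in range(20): s=d/(1+p["k1"]*(s@s))
    E=np.array(p["extrinsics"]); return E[:3,3],E[:3,:3]@np.array([s[0],-s[1],-1])
def at(p,u,v,z):
    o,d=ray(p,u,v); return o+d*(z-o[2])/d[2]
def proj(p,X):
    E=np.array(p["extrinsics"]); c=E[:3,:3].T@(np.array(X,float)-E[:3,3]); s=np.array([c[0],-c[1]])/-c[2]
    return s*(1+p["k1"]*(s@s))*K(p)+[p["cx"],p["cy"]]
E
python3 - <<'E'
from h import *
s=state(); print(s["t"],s["eef_pos"],s["tcp_rot"],s["ft_force"])
for n in("top","scene"):
    p=read_camera(n); cv2.imwrite(f"pics/{n}0.png",p["img"]); print(n,p["vertical_fov"],p["cx"],p["cy"],p["k1"],np.round(p["extrinsics"],3).tolist())
    for k in("tray","rake","rack","rod1","glue","tape","angle"):
        for c in cut_out(k,p)[:5]:
            m=c["region"]; v,u=np.nonzero(m); print(k,round(c["p"],2),c["box"],m.sum(),[round(float(np.mean(u)),1),round(float(np.mean(v)),1)])
E
```

```text
0.0 [ 186.93555838 -596.15465728  239.0634581 ] [-3.14047982e+00 -1.49138252e-04  3.03739361e-01] [-0.81124391 -0.37875195  0.47189178]
top 42.04697968422983 320.433493295304 201.30163991115654 0.0181528209090221 [[0.007, 0.997, -0.079, 370.14], [-1.0, 0.005, -0.017, 3.404], [-0.016, 0.079, 0.997, 1646.001], [0.0, 0.0, 0.0, 1.0]]
tray 0.94 [262.8, 161.6, 388.7, 230.4] 6962 [326.1, 195.6]
rake 0.97 [182.3, 249.2, 221.0, 312.5] 739 [202.3, 283.0]
rake 0.89 [213.0, 161.3, 228.6, 232.0] 706 [221.2, 195.1]
rake 0.7 [340.3, 182.4, 363.6, 205.6] 101 [350.4, 191.6]
rake 0.29 [261.5, 162.3, 389.1, 228.4] 6473 [326.0, 195.3]
rod1 0.63 [292.1, 182.5, 308.6, 214.5] 100 [300.0, 197.7]
rod1 0.6 [344.2, 184.6, 365.5, 206.1] 86 [353.3, 194.2]
rod1 0.53 [327.0, 182.0, 349.3, 203.1] 121 [338.9, 191.8]
rod1 0.43 [302.0, 185.8, 321.1, 209.5] 123 [311.1, 198.6]
rod1 0.32 [264.0, 161.4, 386.8, 230.6] 6545 [325.5, 195.3]
glue 0.86 [431.1, 199.4, 456.8, 218.0] 450 [443.3, 207.3]
glue 0.52 [344.2, 116.2, 371.1, 138.0] 480 [358.1, 126.1]
tape 0.56 [213.2, 159.4, 228.5, 230.1] 660 [221.2, 194.9]
angle 0.85 [27
[... 358 characters left out ...]
03.2]
rake 0.68 [426.1, 221.1, 452.6, 273.2] 589 [439.1, 245.6]
rack 0.73 [417.4, 222.0, 454.1, 300.5] 1031 [434.2, 268.1]
rack 0.69 [306.0, 208.7, 315.1, 233.6] 84 [310.4, 220.0]
rod1 0.7 [324.6, 218.4, 358.0, 231.8] 115 [340.4, 225.0]
rod1 0.61 [338.1, 221.7, 367.4, 238.3] 100 [354.2, 227.8]
rod1 0.46 [307.2, 208.1, 318.2, 232.4] 91 [311.1, 221.1]
rod1 0.4 [291.9, 209.4, 303.8, 228.2] 94 [299.1, 216.3]
glue 0.92 [215.0, 148.1, 238.8, 200.7] 818 [226.4, 177.1]
tape 0.91 [234.6, 248.5, 270.4, 279.4] 733 [251.6, 263.6]
angle 0.68 [275.3, 290.3, 346.4, 311.8] 931 [310.5, 299.1]
angle 0.62 [233.3, 249.1, 276.1, 279.2] 824 [253.5, 263.8]
angle 0.56 [425.7, 216.9, 454.9, 277.0] 713 [439.6, 244.7]
```

Run:
```python
import cv2
a=cv2.imread("pics/top0.png")[80:330,150:480]; cv2.imwrite("pics/top0c.png",cv2.resize(a,None,fx=2.4,fy=2.4,interpolation=cv2.INTER_CUBIC))
```

```text
(no output)
```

View pics/top0c.png

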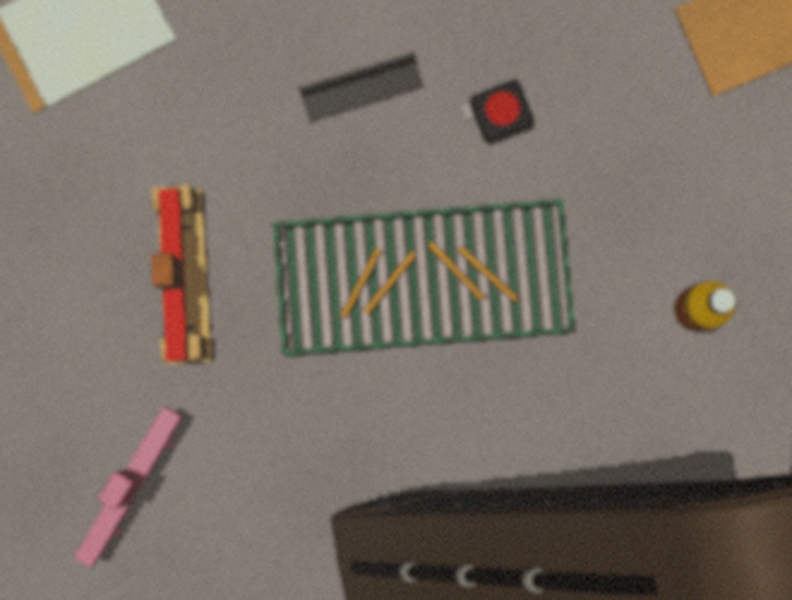

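View pics/scene0.png

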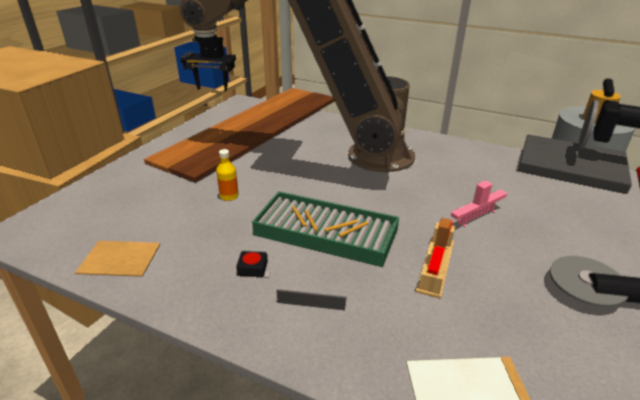

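```bash
cat > fit.py <<'E'
from h import *
from scipy.optimize import minimize
T=read_camera("top"); S=read_camera("scene")
def mask(p,f):
    h=cv2.cvtColor(cv2.GaussianBlur(p["img"],(3,3),0),cv2.COLOR_BGR2HSV); m=f(h).astype(np.uint8); 
    n,l,st,c=cv2.connectedComponentsWithStats(m); i=1+np.argmax(st[1:,4]); return (l==i).astype(np.uint8)
green=lambda h:(h[...,0]>55)&(h[...,0]<90)&(h[...,1]>90)
H={}
for n,p in(("T",T),("S",S)):
    m=mask(p,green); c,_=cv2.findContours(m,0,2); H[n]=cv2.convexHull(max(c,key=cv2.contourArea))[:,0].astype(float)
    print(n,H[n].min(0),H[n].max(0),m.sum())
def box(q,zb):
    x,y,a,z=q; R=np.array([[np.cos(a),-np.sin(a)],[np.sin(a),np.cos(a)]])
    return [[*(R@[sx*86,sy*188]+[x,y]),zz] for sx in(-1,1) for sy in(-1,1) for zz in(zb if zb is not None else z,z+40)]
def iou(P,Q):
    k=8; P=(P*k).astype(np.float32); Q=cv2.convexHull((Q*k).astype(np.float32))[:,0]
    a,b=cv2.contourArea(P),cv2.contourArea(Q); i,_=cv2.intersectConvexConvex(P,Q); return i/(a+b-i)
x0=at(T,326,195.5,40)[:2]
for zb in(None,0):
    f=lambda q:-sum(iou(H[n].astype(np.float32),np.array([proj(p,X) for X in box(q,zb)])) for n,p in(("T",T),("S",S)))
    b=min((minimize(f,[*x0,a,z],method="Nelder-Mead",options=dict(initial_simplex=np.array([[*x0,a,z]]*5)+np.vstack([np.zeros(4),np.diag([5,5,.05,8])]),maxiter=500)) for z in(0,10,20) for a in(0,.07)),key=lambda r:r.fun)
    print("tray",zb,b.x.round(3),b.fun)
red=lambda h:((h[...,0]<6)|(h[...,0]>174))&(h[...,1]>170)&(h[...,2]>110)
m=mask(T,red); m[:, 240:]=0; v,u=np.nonzero(m); print("red",len(u),u.min(),u.max(),v.min(),v.max())
r=cv2.minAreaRect(np.c_[u,v].astype(np.float32)); B=cv2.boxPoints(r); C=np.array([at(T,*k,76) for k in B]); print("bar",C.round(1)[:,:2].tolist(),C.mean(0).round(1), [round(float(np.linalg.norm(C[i]-C[i-1])),1) for i in range(4)])
br=lambda h:(h[...,0]>6)&(h[...,0]<18)&(h[...,1]>110)
h=cv2.cvtColor(T["img"],cv2.COLOR_BGR2HSV); print(h[185:201,210:226,0]); 
k=[at(T,217,192.5,138)]; print("handle?",k)
for c in cut_out("rack",S)[:2]: print(c["box"])
cv2.imwrite("pics/rk.png",cv2.resize(np.hstack([T["img"][155:240,200:260],S["img"][210:305,400:480][:85]]),None,fx=5,fy=5,interpolation=cv2.INTER_CUBIC))
E
python3 fit.py
```

```text
T [ 37. 200.] [ 38. 201.] 3
S [254. 193.] [397. 264.] 2221
tray None [ 4.99713e+02  6.76300e+00  8.80000e-02 -1.13830e+01] -0.992360429474365
tray 0 [ 5.12134e+02  1.07330e+01  8.70000e-02 -2.55800e+00] -0.9875619565400492
red 223 219 226 200 229
bar [[497.3, 337.4], [497.4, 316.1], [409.5, 314.3], [409.4, 335.4]] [453.4 325.8  76. ] [87.9, 21.3, 87.9, 21.2]
[[16 17 11 12 12 12 11  7  6  6  5  4  2  2  2  3]
 [14 15 12 12 11 11 12 12 11 11 10  8  3  2  2  2]
 [18 15 12 10 13 12 12 12 13 13 12 11  9  3  3  2]
 [15 14 12 13 13 12 12 12 13 12 12 12 11  6  5  5]
 [14 13 12 11 14 12 12 14 13 13 12 13 14 10  9  5]
 [17 12  9 12 12 12 13 12 12 14 13 12 11 12  8  9]
 [14 13 12 12 13 12 13 13 12 13 13 12 13 12 15  6]
 [11 13  8 12 11 13 13 13 12 12 12 12 10  9  8 12]
 [12 13 11 11 12 13 12 12 13 13 13 12 11 10  5 11]
 [15 14 10 13 12 12 12 12 11 12 12 11 12 11  8 11]
 [15 14 11 12 12 13 12 12 12 13 13 13 12 10  8  8]
 [13 11 15 11 13 12 13 12 12 13 13 12 11 11 16  6]
 [17 14 13 11 13 11 12 13 12 12 13 11 14 16 13  5]
 [16 11 16 10 12 10 12 12 13 12 14 11  8 10  7  9]
 [ 9 13 11 11 11 12 10 11 11 10  8  8  5  7  8  5]
 [13 17 12 13 15 16 10  9  5  3  3  3  2  3  2  2]]
handle? [array([514.21293612, 330.55081808, 138.        ])]
[415.9, 225.8, 454.7, 299.4]
```

View pics/rk.png

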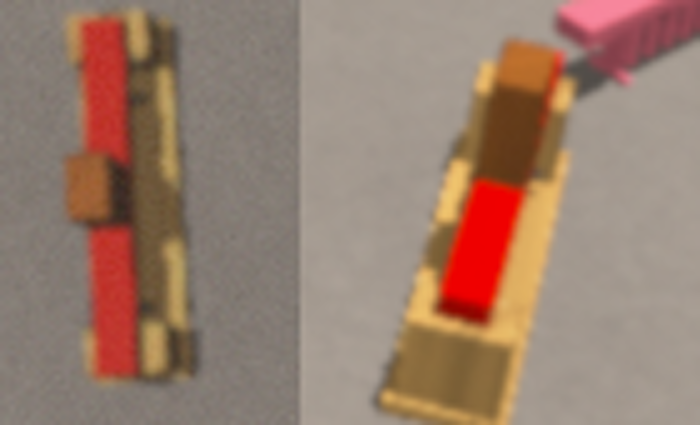

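```bash
python3 - <<'E'
s=open("fit.py").read()
a,b=s.split("red=lambda")
a=a.replace("m=mask(p,green); c,_","m=M(p,n); c,_").replace("H={}","""H={}
def M(p,n):
    if n=="S": return mask(p,green)
    i=cv2.GaussianBlur(p["img"],(3,3),0).astype(int); g=((i[...,1]-i[...,2])>12).astype(np.uint8); g[:150]=0; g[240:]=0; g[:,:250]=0; g[:,400:]=0
    g=cv2.morphologyEx(g,cv2.MORPH_CLOSE,np.ones((5,5))); n,l,st,c=cv2.connectedComponentsWithStats(g); return (l==1+np.argmax(st[1:,4])).astype(np.uint8)""")
a=a.replace("[:,0].astype(float)\n","[:,0].astype(float)\n    k=H[n].mean(0); H[n]+=0.5*np.sign(H[n]-k)\n").replace('print("tray"','print([[round(-f(b.x+np.array([0,0,0,0])),4)]]);tr=b.x;print("tray"')
a+='''
r=cv2.minAreaRect(H["T"].astype(np.float32)); C=np.array([at(T,*k,50) for k in cv2.boxPoints(r)]); print("rect",C.mean(0),[np.linalg.norm(C[i]-C[i-1]).round(1) for i in range(4)],C.round(0)[:,:2].tolist())
'''
b='''
h=cv2.cvtColor(T["img"],cv2.COLOR_BGR2HSV); m=((h[...,0]<6)|(h[...,0]>174))&(h[...,1]>150); m[:,:205]=0; m[:,240:]=0; m[:150]=0;m[245:]=0
m=cv2.morphologyEx(m.astype(np.uint8),cv2.MORPH_OPEN,np.ones((3,3)))
v,u=np.nonzero(m); r=cv2.minAreaRect(np.c_[u,v].astype(np.float32)); C=np.array([at(T,*k,76) for k in cv2.boxPoints(r)]); print("bar",len(u),C.mean(0),[np.linalg.norm(C[i]-C[i-1]).round(1) for i in range(4)],C.round(0)[:,:2].tolist())
for k in((213,186),(213,199),(222,186),(222,199)): print(k,at(T,*k,138).round(0))
d=[]
for c in cut_out("rod1",T)[:8]:
    v,u=np.nonzero(c["region"])
    if len(u)<300:
        vx,vy,x,y=cv2.fitLine(np.c_[u,v].astype(np.float32),2,0,.01,.01)[:,0]; A=at(T,x-12*vx,y-12*vy,37);B=at(T,x+12*vx,y+12*vy,37); print("rod",((A+B)/2).round(0)[:2],round(np.arctan2(*(B-A)[1::-1]),2))
'''
open("fit.py","w").write(a+b)
E
python3 fit.py
```

```text
T [263.5 162.5] [388.5 227.5] 2600
S [253.5 192.5] [397.5 264.5] 2224
[[1.9774]]
tray None [5.1772e+02 1.3222e+01 8.7000e-02 3.3290e+00] -1.9773856580270777
[[1.9582]]
tray 0 [5.17794e+02 1.29850e+01 9.00000e-02 3.02000e+00] -1.9581745133744919
rect [516.66769501  13.86496723  50.        ] [np.float64(174.2), np.float64(380.0), np.float64(173.8), np.float64(376.7)] [[587.0, 211.0], [620.0, -168.0], [446.0, -181.0], [414.0, 194.0]]
bar 473 [515.99510837 329.36236132  76.        ] [np.float64(214.4), np.float64(26.4), np.float64(214.4), np.float64(26.2)] [[622.0, 349.0], [624.0, 323.0], [410.0, 310.0], [408.0, 336.0]]
(213, 186) [533. 343. 138.]
(213, 199) [495. 342. 138.]
(222, 186) [533. 316. 138.]
(222, 199) [495. 316. 138.]
rod [527. -28.] -2.37
rod [527. -65.] -2.32
rod [511.  93.] -0.48
```

jog_arm([
  [[203, -146, -20], 0.243],
  [[203, -146, -20], 0.243],
  [[203, -146, -20], 0.243],
  [[203, -146, -20], 0.243],
  [[203, -146, -20], 0.243],
])

```text
t: 1.6
eef_pos: [337.3, -395.4, 259.9]
tcp_rot: [3.141, -0.0, 0.06]
ft_force: [0.1, -0.1, -0.4]
opening: 1.001
grip_force: 0.0
```

jog_arm([
  [[155, -197, 0], 0],
  [[155, -197, 0], 0],
  [[155, -197, 0], 0],
  [[155, -197, 0], 0],
  [[155, -197, 0], 0],
])

```text
t: 2.1
eef_pos: [479.8, -189.7, 259.8]
tcp_rot: [3.141, -0.001, 0.061]
ft_force: [1.1, -2.2, 1.1]
opening: 0.996
grip_force: 0.0
```

jog_arm([
  [[32, -247, 0], 0],
  [[32, -247, 0], 0],
  [[32, -247, 0], 0],
  [[32, -247, 0], 0],
  [[32, -247, 0], 0],
])

```text
t: 2.6
eef_pos: [495.6, 59.0, 259.8]
tcp_rot: [3.141, -0.001, 0.061]
ft_force: [0.5, -0.2, -0.3]
opening: 1.0
grip_force: 0.0
```

jog_arm([
  [[32, -247, 0], 0],
  [[32, -247, 0], 0],
  [[32, -247, 0], 0],
  [[32, -247, 0], 0],
  [[32, -247, 0], 0],
])

```text
t: 3.1
eef_pos: [512.5, 307.7, 259.7]
tcp_rot: [-3.142, -0.0, 0.061]
ft_force: [0.6, -0.0, 0.2]
opening: 0.995
grip_force: 0.0
```

jog_arm([
  [[2, -22, 45], 0],
  [[2, -22, 45], 0],
  [[2, -22, 45], 0],
  [[2, -22, 45], 0],
])

```text
t: 3.5
eef_pos: [514.0, 326.8, 216.0]
tcp_rot: [-3.141, -0.002, 0.06]
ft_force: [0.1, -0.1, 0.1]
opening: 1.001
grip_force: 0.0
```

Run:
```python
from h import *
p=read_camera("scene"); s=state(); print(s["eef_pos"],s["joints"])
g=[proj(p,[*X,z]) for X in((515.5,329.5),) for z in(76,138)]; print(g)
i=p["img"].copy()
cy,sy=np.cos(.062),np.sin(.062)
for a,b in((-20,-13),(-20,13),(20,-13),(20,13)):
    q=proj(p,[515.5+a*cy-b*sy,329.5+a*sy+b*cy,138]); cv2.circle(i,tuple(int(round(v)) for v in q),0,(255,0,0),-1)
for a,b in((-110,-13),(-110,13),(110,-13),(110,13)):
    q=proj(p,[515.5+a*cy-b*sy,329.5+a*sy+b*cy,76]); cv2.circle(i,tuple(int(round(v)) for v in q),0,(0,255,0),-1)
c=i[150:310,380:500]; cv2.imwrite("pics/pre.png",cv2.resize(c,None,fx=3.7,fy=3.7,interpolation=cv2.INTER_NEAREST))
```

```text
[514.12348777 326.69347996 216.20052714] [ 4.57755369e-01  4.91171111e-01  1.62808580e+00 -2.38599133e-04
  1.02009065e+00  1.96908134e+00]
[array([439.06247211, 241.03293749]), array([442.89764976, 221.07291081])]
```

View pics/pre.png

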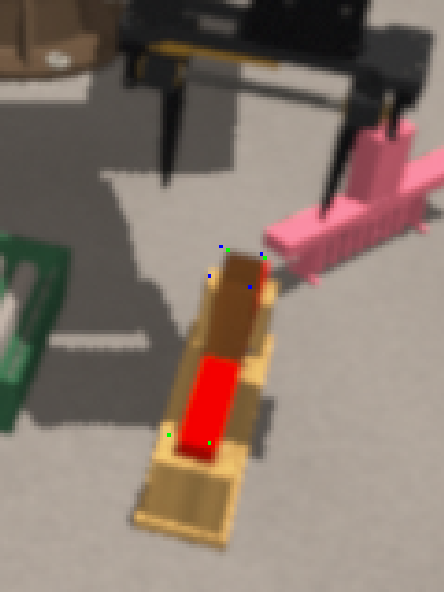

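Run:
```python
from h import *
s=state(); x,y,z=s["eef_pos"]
p=read_camera("scene"); T=read_camera("top")
for sg in(-1,1): print([proj(q,[x+sg*.06*50,y-sg*50,z-25]).round(1) for q in(p,T)])
c=p["img"][180:260,410:490]; d=T["img"][155:240,195:275]
h=lambda c:cv2.resize(c[:80],None,fx=5,fy=5,interpolation=cv2.INTER_NEAREST)
cv2.imwrite("pics/tips.png",np.hstack([h(c),h(d)]))
```

```text
[array([466.8, 206.9]), array([196.6, 191.7])]
[array([424.5, 197.9]), array([232.1, 189.8])]
```

View pics/tips.png

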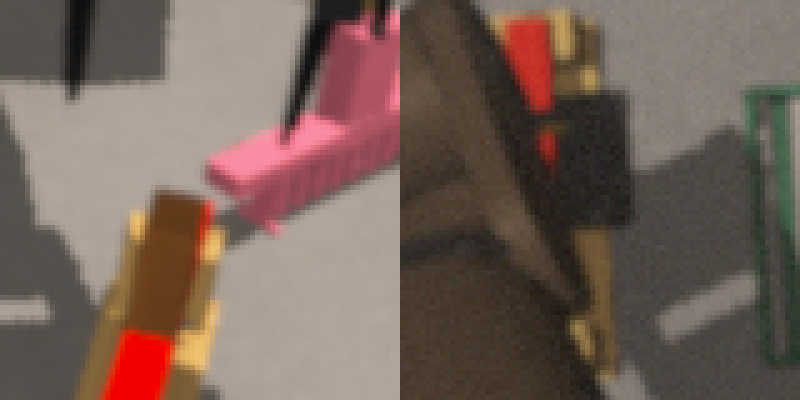

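jog_arm([
  [[1, -4, 40], 0],
  [[1, -4, 75], 0],
  [[1, -4, 94], 0],
  [[1, -4, 94], 0],
  [[1, -4, 94], 0],
])

```text
t: 4.15
eef_pos: [514.8, 331.4, 121.7]
tcp_rot: [-3.141, -0.001, 0.06]
ft_force: [0.9, -0.3, 0.2]
opening: 1.001
grip_force: 0.0
```

jog_arm([
  [[0, 0, 0], 0],
  [[0, 0, 0], 0],
  [[0, 0, 0], 0],
  [[0, 0, 0], 0],
  [[0, 0, 0], 0],
], grip=1)

```text
t: 4.65
eef_pos: [514.2, 331.6, 120.8]
tcp_rot: [-3.142, -0.0, 0.061]
ft_force: [-0.4, -0.2, 0.7]
opening: 0.635
grip_force: 0.0
```

jog_arm([
  [[0, 0, 0], 0],
  [[0, 0, 0], 0],
  [[0, 0, 0], 0],
])

```text
t: 4.95
eef_pos: [514.1, 331.6, 120.5]
tcp_rot: [3.141, 0.0, 0.061]
ft_force: [0.5, -0.5, -0.7]
opening: 0.383
grip_force: 0.0
```

jog_arm([
  [[0, 0, 0], 0],
  [[0, 0, 0], 0],
  [[0, 0, 0], 0],
  [[0, 0, 0], 0],
  [[0, 0, 0], 0],
])

```text
t: 5.45
eef_pos: [514.2, 331.7, 120.6]
tcp_rot: [-3.142, -0.0, 0.061]
ft_force: [-0.6, 1.5, 0.5]
opening: 0.273
grip_force: 30.0
```

jog_arm([
  [[0, 0, -20], 0],
  [[0, 0, -50], 0],
  [[0, 0, -90], 0],
  [[0, 0, -90], 0],
  [[0, 0, -90], 0],
])

```text
t: 5.95
eef_pos: [513.9, 331.4, 210.6]
tcp_rot: [3.142, -0.0, 0.061]
ft_force: [-0.6, 0.1, -2.9]
opening: 0.27
grip_force: 30.0
```

jog_arm([
  [[-5, 40, 0], -0.026],
  [[-10, 85, 0], -0.026],
  [[-16, 130, 0], -0.026],
  [[-20.5, 163.6, 0], -0.026],
  [[-20.5, 163.6, 0], -0.026],
])

```text
t: 6.45
eef_pos: [502.5, 163.7, 208.9]
tcp_rot: [3.141, 0.004, 0.083]
ft_force: [1.0, 0.5, -1.8]
opening: 0.275
grip_force: 30.0
```

Run:
```python
from h import *
s=state(); print(s["eef_pos"],s["tcp_rot"],s["ft_force"],s["joints"])
p=read_camera("scene"); T=read_camera("top"); i=p["img"].copy()
x,y,z=s["eef_pos"]; zo=z-60.6; a=.087
R=np.array([[np.cos(a),-np.sin(a)],[np.sin(a),np.cos(a)]])
for lx in(-110,110):
  for ly in(-13,13): cv2.circle(i,tuple(int(round(v)) for v in proj(p,[*(R@[lx,ly]+[x,y]),zo+16])),0,(0,255,0),-1)
for lx in(-48,48): cv2.circle(i,tuple(int(round(v)) for v in proj(p,[*(R@[lx,0]+[x,y]),zo-39])),0,(255,0,255),-1)
for lx in(-86,86):
  for ly in(-188,188): cv2.circle(i,tuple(int(round(v)) for v in proj(p,[*(R@[lx,ly]+[517,13.5]),43])),0,(255,255,0),-1)
h=lambda c,k:cv2.resize(c,None,fx=k,fy=k,interpolation=cv2.INTER_NEAREST)
A=h(i[150:290,230:430],4); cv2.imwrite("pics/over.png",A)
```

```text
[502.53216663 163.67198991 208.88227169] [3.14051891 0.00382853 0.08349553] [ 1.00271366  0.47695563 -1.79128571] [ 1.90156112e-01  3.92371316e-01  1.82881344e+00 -8.26927654e-04
  9.24329140e-01  1.67795426e+00]
```

View pics/over.png

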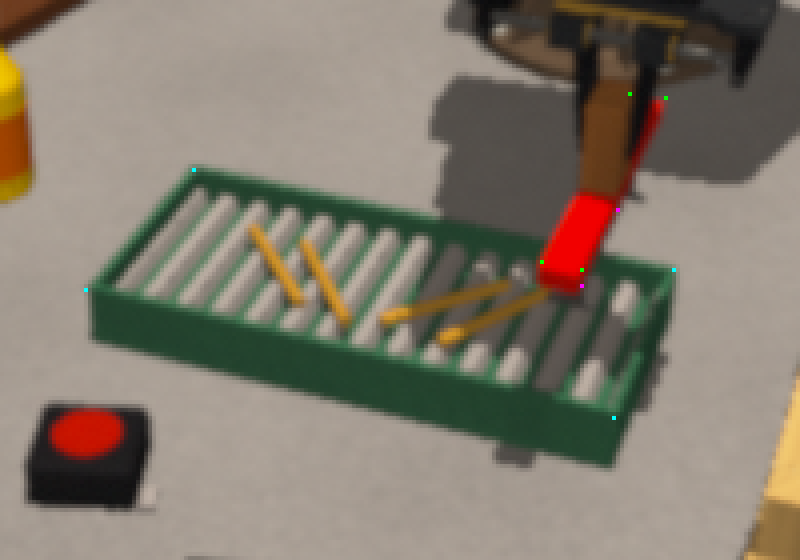

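jog_arm([
  [[0, 0, 30], 0],
  [[0, 0, 55], 0],
  [[0, 0, 64], 0],
  [[0, 0, 64], 0],
  [[0, 0, 64], 0],
])

```text
t: 7.05
eef_pos: [503.9, 167.6, 146.9]
tcp_rot: [3.142, -0.0, 0.087]
ft_force: [-0.8, -0.3, -2.5]
opening: 0.271
grip_force: 30.0
```

jog_arm([
  [[0, 0, 2], 0],
  [[0, 0, 4], 0],
  [[0, 0, 6], 0],
  [[0, 0, 7], 0],
  [[0, 0, 7], 0],
])

```text
t: 7.55
eef_pos: [503.6, 167.0, 139.5]
tcp_rot: [3.142, 0.0, 0.087]
ft_force: [0.1, 0.6, -2.8]
opening: 0.27
grip_force: 30.0
```

jog_arm([
  [[0, 0, 1], 0],
  [[0, 0, 2], 0],
  [[0, 0, 3], 0],
  [[0, 0, 3], 0],
  [[0, 0, 3], 0],
])

```text
t: 8.05
eef_pos: [503.6, 167.0, 136.5]
tcp_rot: [3.141, 0.0, 0.087]
ft_force: [-0.1, -0.4, -2.3]
opening: 0.274
grip_force: 30.0
```

jog_arm([
  [[0, 0, 1], 0],
  [[0, 0, 2], 0],
  [[0, 0, 2], 0],
  [[0, 0, 2], 0],
])

```text
t: 8.45
eef_pos: [503.6, 167.1, 134.5]
tcp_rot: [3.141, 0.0, 0.087]
ft_force: [0.5, -0.2, -2.0]
opening: 0.274
grip_force: 30.0
```

jog_arm([
  [[0, 0, 1], 0],
  [[0, 0, 2], 0],
  [[0, 0, 2], 0],
  [[0, 0, 2], 0],
])

```text
t: 8.85
eef_pos: [503.6, 167.0, 132.5]
tcp_rot: [3.141, 0.0, 0.087]
ft_force: [0.6, 0.4, -2.5]
opening: 0.27
grip_force: 30.0
```

jog_arm([
  [[0, 0, 1], 0],
  [[0, 0, 1.5], 0],
  [[0, 0, 1.5], 0],
])

```text
t: 9.15
eef_pos: [503.6, 167.0, 130.9]
tcp_rot: [3.141, 0.0, 0.087]
ft_force: [0.3, -0.0, -2.5]
opening: 0.272
grip_force: 30.0
```

jog_arm([
  [[0, 0, 1], 0],
  [[0, 0, 1.5], 0],
  [[0, 0, 1.5], 0],
])

```text
t: 9.45
eef_pos: [503.7, 167.0, 130.6]
tcp_rot: [3.142, -0.001, 0.087]
ft_force: [-3.5, -1.2, 11.5]
opening: 0.273
grip_force: 30.0
```

jog_arm([
  [[0, 0, 1], 0],
  [[0, 0, 1.5], 0],
  [[0, 0, 1.5], 0],
])

```text
t: 9.75
eef_pos: [503.8, 167.1, 130.4]
tcp_rot: [-3.142, -0.002, 0.087]
ft_force: [-7.4, -1.8, 28.5]
opening: 0.272
grip_force: 30.0
```

jog_arm([
  [[0, 0, -2.6], 0],
  [[0, 5, -2.6], 0],
  [[0, 12, -2.6], 0],
  [[0, 18, -2.6], 0],
  [[0, 24, -2.6], 0],
])

```text
t: 10.25
eef_pos: [506.0, 142.6, 130.7]
tcp_rot: [-3.141, -0.001, 0.086]
ft_force: [0.3, 2.0, 3.3]
opening: 0.274
grip_force: 30.0
```

jog_arm([
  [[0, 6, 0], 0],
  [[0, 12, 0], 0],
  [[0, 18, 0], 0],
  [[0, 24, 0], 0],
  [[0, 30, 0], 0],
])

```text
t: 10.75
eef_pos: [508.4, 112.8, 130.7]
tcp_rot: [3.142, -0.0, 0.087]
ft_force: [-0.8, 1.8, 4.1]
opening: 0.276
grip_force: 30.0
```

jog_arm([
  [[0, 6, 0], 0],
  [[0, 12, 0], 0],
  [[0, 18, 0], 0],
  [[0, 24, 0], 0],
  [[0, 30, 0], 0],
])

```text
t: 11.25
eef_pos: [510.9, 82.9, 130.7]
tcp_rot: [3.142, -0.0, 0.087]
ft_force: [-0.5, 3.8, 6.0]
opening: 0.274
grip_force: 30.0
```

```bash
cat > look.py <<'E'
from h import *
import sys
s=state(); a=.087; R=np.array([[np.cos(a),-np.sin(a)],[np.sin(a),np.cos(a)]]); O=np.array([517,13.9])
x,y,z=s["eef_pos"]; print("rake local",(R.T@(np.array([x,y])-O)).round(1),"t",s["t"])
p=read_camera("scene"); 
# rectified bird view of rib plane, 3px/mm... z chosen by arg
def warp(p,zz,dv):
    g=[(lx,ly) for lx in(-86,86) for ly in(-190,190)]
    Y,X=np.meshgrid(np.arange(-190,190,.5),np.arange(-90,90,.5)); 
    E=np.array(p["extrinsics"]); W=np.stack([X*np.cos(a)-Y*np.sin(a)+O[0],X*np.sin(a)+Y*np.cos(a)+O[1],np.full_like(X,zz)],-1)
    c=(W-E[:3,3])@E[:3,:3]; sx,sy=c[...,0]/-c[...,2],-c[...,1]/-c[...,2]; k=(1+p["k1"]*(sx**2+sy**2))*K(p)
    return cv2.remap(p["img"],(sx*k+p["cx"]).astype(np.float32),(sy*k+p["cy"]+dv).astype(np.float32),cv2.INTER_CUBIC)
T=read_camera("top")
A=warp(p,33,2); B=warp(T,33,0)
for I in(A,B):
    for g in range(14): cv2.line(I,(int((-169+26*g+190)*2),0),(int((-169+26*g+190)*2),8),(0,0,255),1)
cv2.imwrite(sys.argv[1],cv2.resize(np.vstack([A,B])[:, :],(760,600)))
E
python3 look.py pics/l1.png
```

```text
rake local [-0.  69.3] t 11.25
```

View pics/l1.png

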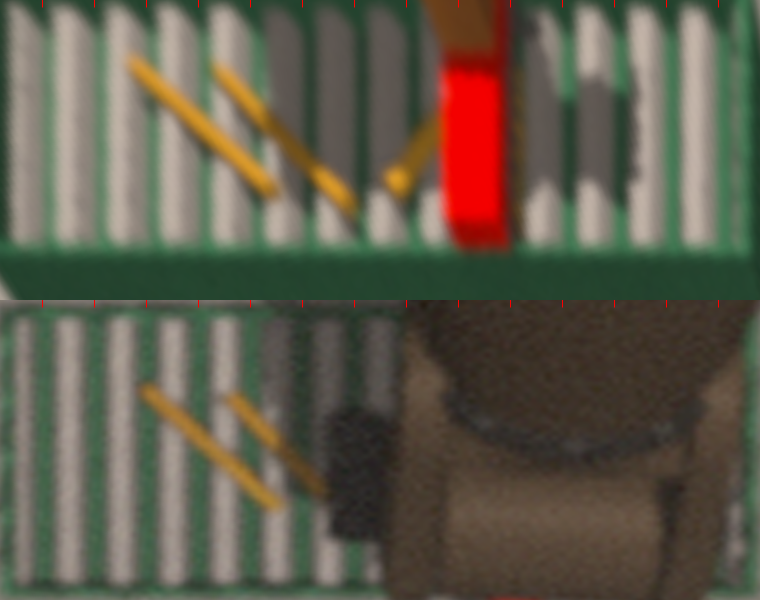

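jog_arm([
  [[0, 6, 0], 0],
  [[0, 12, 0], 0],
  [[0, 18, 0], 0],
  [[0, 24, 0], 0],
  [[0, 30, 0], 0],
])

```text
t: 11.85
eef_pos: [513.5, 53.0, 130.7]
tcp_rot: [3.142, -0.0, 0.087]
ft_force: [0.2, 2.0, 5.2]
opening: 0.27
grip_force: 30.0
```

jog_arm([
  [[0, 6, 0], 0],
  [[0, 11, 0], 0],
  [[0, 16, 0], 0],
])

```text
t: 12.15
eef_pos: [514.9, 37.1, 130.7]
tcp_rot: [3.142, 0.0, 0.087]
ft_force: [-1.0, 2.7, 5.7]
opening: 0.27
grip_force: 30.0
```

```bash
python3 look.py pics/l2.png
```

```text
rake local [-0.1 23.2] t 12.15
```

View pics/l2.png

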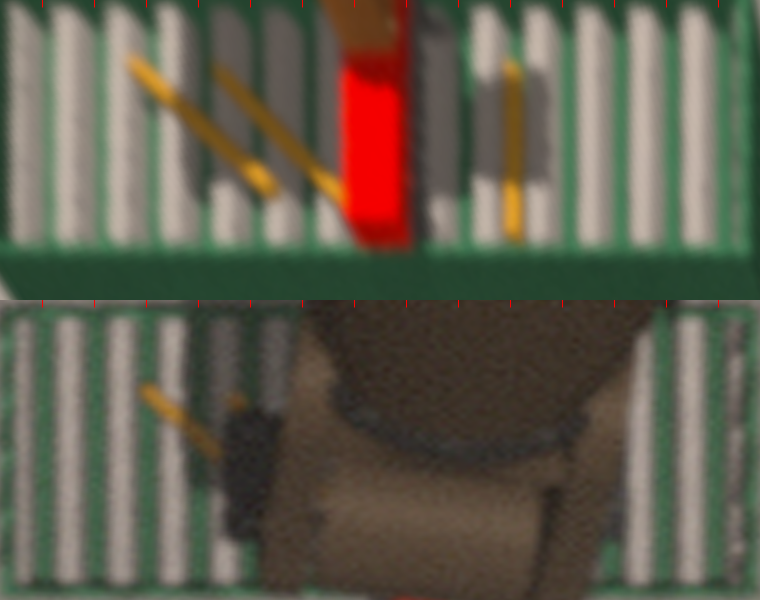

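jog_arm([
  [[0, 0, -15], 0],
  [[0, 0, -35], 0],
  [[0, 30, -45], 0],
  [[0, 75, -45], 0],
  [[0, 120, -45], 0],
])

```text
t: 12.75
eef_pos: [524.8, -83.5, 175.4]
tcp_rot: [3.141, 0.001, 0.088]
ft_force: [0.8, 0.1, -2.2]
opening: 0.273
grip_force: 30.0
```

jog_arm([
  [[0, 30, 0], 0],
  [[0, 55, 0], 0],
  [[0, 57, 0], 0],
  [[0, 57, 0], 0],
])

```text
t: 13.15
eef_pos: [529.5, -139.4, 174.9]
tcp_rot: [-3.141, 0.002, 0.085]
ft_force: [0.2, 0.4, -2.9]
opening: 0.272
grip_force: 30.0
```

```bash
python3 look.py pics/l3.png
```

```text
rake local [  -0.8 -153.8] t 13.15
```

View pics/l3.png

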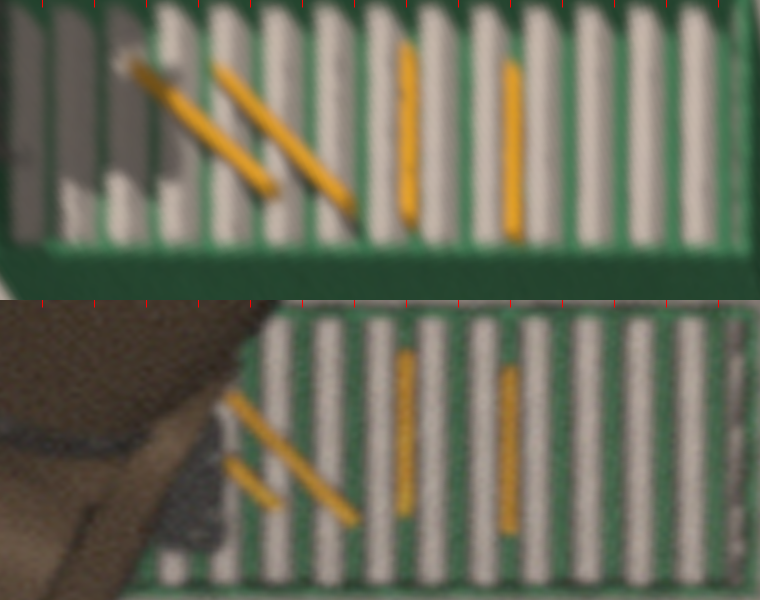

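jog_arm([
  [[1, 0, 20], 0],
  [[1, 0, 36], 0],
  [[1, 0, 40], 0],
  [[1, 0, 43], 0],
  [[1, 0, 45], 0],
])

```text
t: 13.75
eef_pos: [531.5, -138.4, 131.0]
tcp_rot: [3.141, -0.0, 0.087]
ft_force: [0.3, -0.1, -2.3]
opening: 0.272
grip_force: 30.0
```

jog_arm([
  [[0, 0, 0], 0],
  [[0, -6, 0], 0],
  [[0, -12, 0], 0],
  [[0, -18, 0], 0],
  [[0, -24, 0], 0],
])

```text
t: 14.25
eef_pos: [529.2, -114.1, 130.9]
tcp_rot: [3.141, -0.0, 0.087]
ft_force: [-0.2, -0.4, -2.2]
opening: 0.27
grip_force: 30.0
```

jog_arm([
  [[0, -6, 0], 0],
  [[0, -12, 0], 0],
  [[0, -18, 0], 0],
  [[0, -24, 0], 0],
  [[0, -30, 0], 0],
])

```text
t: 14.75
eef_pos: [526.6, -84.5, 130.8]
tcp_rot: [3.141, -0.0, 0.087]
ft_force: [0.6, -1.4, 0.1]
opening: 0.273
grip_force: 30.0
```

jog_arm([
  [[0, -6, 0], 0],
  [[0, -12, 0], 0],
  [[0, -18, 0], 0],
  [[0, -24, 0], 0],
  [[0, -30, 0], 0],
])

```text
t: 15.25
eef_pos: [524.0, -54.6, 130.7]
tcp_rot: [3.141, -0.0, 0.087]
ft_force: [-0.2, -0.5, 1.4]
opening: 0.272
grip_force: 30.0
```

jog_arm([
  [[0, -6, 0], 0],
  [[0, -12, 0], 0],
  [[0, -18, 0], 0],
  [[0, -24, 0], 0],
  [[0, -30, 0], 0],
])

```text
t: 15.75
eef_pos: [521.4, -24.7, 130.7]
tcp_rot: [3.141, -0.0, 0.087]
ft_force: [-0.0, -2.3, 3.0]
opening: 0.269
grip_force: 30.0
```

jog_arm([
  [[0, -6, 0], 0],
  [[0, -11, 0], 0],
  [[0, -16, 0], 0],
])

```text
t: 16.05
eef_pos: [520.0, -8.8, 130.7]
tcp_rot: [3.141, -0.0, 0.087]
ft_force: [-0.5, -1.7, 3.8]
opening: 0.271
grip_force: 30.0
```

jog_arm([
  [[0, 0, -15], 0],
  [[0, 0, -35], 0],
  [[0, -30, -45], 0],
  [[0, -75, -45], 0],
  [[0, -120, -45], 0],
])

```text
t: 16.55
eef_pos: [508.8, 111.6, 175.4]
tcp_rot: [-3.141, 0.001, 0.085]
ft_force: [1.1, 0.6, -2.8]
opening: 0.269
grip_force: 30.0
```

jog_arm([
  [[0, -30, 0], 0],
  [[0, -55, 0], 0],
  [[0, -57, 0], 0],
  [[0, -57, 0], 0],
])

```text
t: 16.95
eef_pos: [504.0, 167.6, 175.1]
tcp_rot: [3.141, 0.001, 0.088]
ft_force: [0.2, -0.3, -2.5]
opening: 0.273
grip_force: 30.0
```

```bash
python3 look.py pics/l4.png
```

```text
rake local [  0.4 154.2] t 16.95
```

View pics/l4.png

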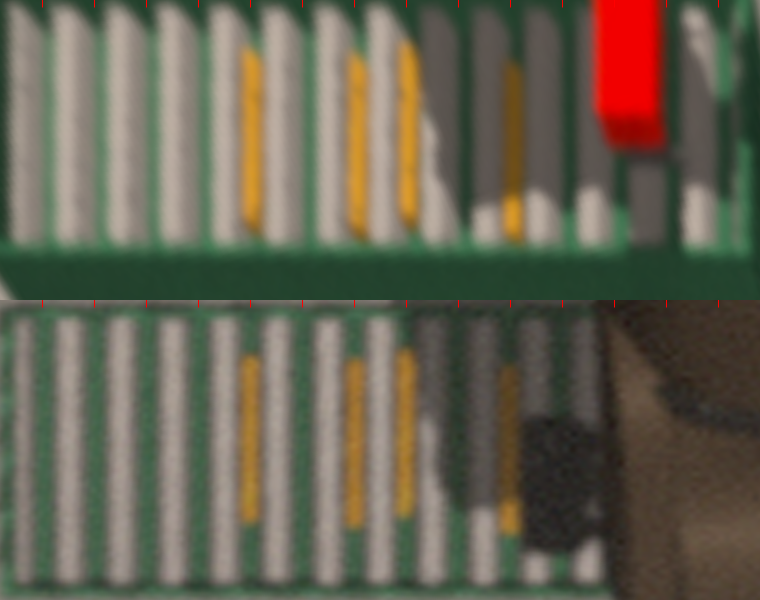

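jog_arm([
  [[6, -40, -15], 0.026],
  [[13, -85, -15], 0.026],
  [[20, -130, -15], 0.026],
  [[24.4, -162.7, -15], 0.026],
  [[24.4, -162.7, -15], 0.026],
])

```text
t: 17.55
eef_pos: [515.0, 333.6, 190.2]
tcp_rot: [-3.141, -0.0, 0.062]
ft_force: [0.1, -1.2, -2.2]
opening: 0.268
grip_force: 30.0
```

jog_arm([
  [[0, 0, 20], 0],
  [[0, 0, 40], 0],
  [[0, 0, 50], 0],
  [[0, 0, 56], 0],
  [[0, 0, 56], 0],
])

```text
t: 18.05
eef_pos: [515.0, 330.6, 134.2]
tcp_rot: [3.141, 0.001, 0.06]
ft_force: [-0.0, 0.5, -1.9]
opening: 0.27
grip_force: 30.0
```

jog_arm([
  [[-1, -1, 5], 0],
  [[-1, -1, 9], 0],
  [[-1, -1, 11], 0],
  [[-1, -1, 12], 0],
  [[-1, -1, 12], 0],
])

```text
t: 18.55
eef_pos: [513.8, 332.3, 122.6]
tcp_rot: [3.141, -0.0, 0.061]
ft_force: [0.1, -0.4, -1.9]
opening: 0.272
grip_force: 30.0
```

jog_arm([
  [[0, 0, 1], 0],
  [[0, 0, 1.6], 0],
  [[0, 0, 1.6], 0],
])

```text
t: 18.85
eef_pos: [513.8, 332.3, 121.0]
tcp_rot: [3.141, 0.0, 0.061]
ft_force: [-0.6, 0.2, -2.2]
opening: 0.272
grip_force: 30.0
```

jog_arm([
  [[0, 0, 0.6], 0],
  [[0, 0, 0.6], 0],
  [[0, 0, 0.6], 0],
])

```text
t: 19.15
eef_pos: [513.8, 332.3, 120.6]
tcp_rot: [-3.142, -0.0, 0.061]
ft_force: [-1.0, 0.2, -0.1]
opening: 0.274
grip_force: 30.0
```

Seated. Release and retreat.

jog_arm([
  [[0, 0, 0], 0],
  [[0, 0, 0], 0],
  [[0, 0, 0], 0],
  [[0, 0, 0], 0],
  [[0, 0, 0], 0],
], grip=0)

```text
t: 19.65
eef_pos: [513.8, 332.3, 120.4]
tcp_rot: [3.141, -0.0, 0.061]
ft_force: [-0.1, 0.0, 0.5]
opening: 0.641
grip_force: 0.0
```

jog_arm([
  [[0, 0, 0], 0],
  [[0, 0, 0], 0],
  [[0, 0, 0], 0],
  [[0, 0, 0], 0],
  [[0, 0, -3], 0],
])

```text
t: 20.15
eef_pos: [513.6, 332.2, 123.2]
tcp_rot: [3.141, 0.001, 0.061]
ft_force: [0.0, -0.2, -0.9]
opening: 0.991
grip_force: 0.0
```

jog_arm([
  [[0, 0, -20], 0],
  [[0, 0, -50], 0],
  [[0, 0, -90], 0],
  [[0, 0, -130], 0],
  [[0, 0, -150], 0],
])

```text
t: 20.65
eef_pos: [514.3, 332.6, 277.3]
tcp_rot: [-3.14, -0.004, 0.061]
ft_force: [-0.8, 0.5, 0.4]
opening: 1.001
grip_force: 0.0
```

jog_arm([
  [[-50, 0, 0], 0],
  [[-80, 0, 0], 0],
  [[-80, 0, 0], 0],
  [[-80, 0, 0], 0],
  [[-80, 0, 0], 0],
])

```text
t: 21.15
eef_pos: [434.8, 327.5, 273.5]
tcp_rot: [-3.142, -0.001, 0.061]
ft_force: [0.4, 0.8, 0.0]
opening: 1.001
grip_force: 0.0
```

Run:
```python
from h import *
p=read_camera("scene"); s=state(); print(s["t"],s["eef_pos"],s["opening"])
cv2.imwrite("pics/end.png",cv2.resize(p["img"][130:320,220:480],None,fx=3,fy=3,interpolation=cv2.INTER_CUBIC))
```

```text
21.2 [434.82178585 327.46285828 273.30264001] 0.9994819057455111
```

View pics/end.png

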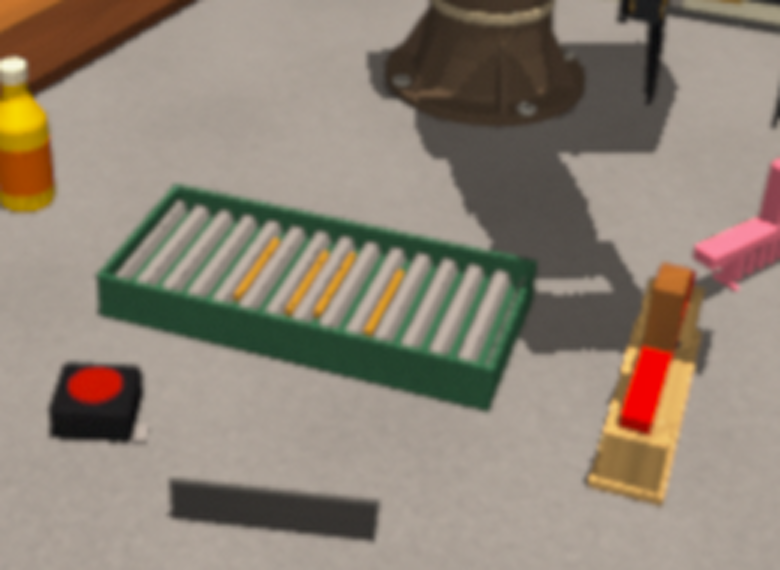

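The picture shows the four rods in grooves at crop pixels (257,268), (307,282), (335,284) and (385,302). The red rake stands on its rack at (655,360), and the arm is clear.

```bash
python3 -c "
from cell import job_done
print(job_done())"
```

```text
the job is handed in; nothing more can be done
None
```

I handed the job in at about 21 s: the last pictures show all four rods settled in grooves, the rake back on its rack and the arm clear; no verdict came back.

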